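# Level the counter shelf and hold the level down

## Task

Lay the spirit level upright and lengthwise on the little counter shelf and slide its end in under the upper board until it butts against the side panel. Then turn the knob of the levelling foot until the bubble lies between the two lines of the vial, and finish while pressing the spirit level firmly but not hard (about 10 newtons) down onto the shelf, bubble still between the lines: do not let go of the push at the end. Leave the other things on the counter alone.

Things in the scene. Friction and masses are not known exactly. Their poses are not given: they have to be found in the camera images.
- level_center (a point): Centre (half-way up) of the loose spirit level: aluminium bar 230 mm long (its y), 28 wide (x), 45 high (z up), 0.2 to 0.3 kg, upright on the counter in front of the shelf. Its middle 84 mm are solid only 30 mm high, with a clear vial on top (look only, 31 to 44 mm up); end blocks, 42 to 115 mm from the middle, are 45 mm high. It may lie either way round on the shelf.
- bubble (a joint): Slope shown by the dark 14 mm bubble in the vial, in rad: 0 with the bubble in the middle; positive when it is off towards the level's own +y end, then the higher end. It moves 6.7 mm per 0.01 rad and settles in about 1 s. Black lines stand 12.5 mm either side of the middle; it is between them within about 0.008. One reading scatters by 0.009: average 50 or more.
- board_middle (a point): Middle of the top face of the shelf's lower board: pale wood, 120 mm deep (x), 340 mm long (y, towards the side panel), no rims; top 55 mm above the counter at the panel end. z is square to it. It tips about feet below the panel; its other end rests on the levelling foot and starts too low, by a slope of 0.014 to 0.034 rad. The panel's inner face is at y = +155 mm.
- home (a point): Point on the top face of the lower board, mid-depth, 115 mm from the inner face of the side panel (40 mm from board_middle towards the panel): the middle of the level's underside comes here when the level butts against the panel. Axes as board_middle.
- overhang_edge (a point): Middle of the lower free edge of the upper board, which is fixed to the top of the side panel 100 mm above the lower board, is 12 mm thick and overhangs the last 65 mm before the panel's inner face. The lower board is open above from here to the knob. Axes as board_middle.
- knob_grip (a point): Levelling foot's knob at the shelf's open end: point on its upright axis, 93 mm above the counter. Black bar 46 mm long (x), 14 thick (y), 40 high (70 to 110 mm up), collar below. Stiff (0.18 N m), stays where left. Clockwise from above raises its board end: 0.015 rad of slope per rad, so 10 mm of bubble. Needs 1.0 to 2.2 rad clockwise; about 2 rad are left beyond.
- mug_rim (a point): Bystander: centre of the mouth of a glass mug, 76 mm across and 85 mm high.
- bottle: Bystander: green bottle, 60 mm across and 190 mm high; the point is the centre of its underside.
- caddy: Bystander: dark steel caddy (open box) 90 by 130 mm and 90 mm high; the point is the centre of its underside.
There are look-alikes about, which are no part of the job. Of the things that look like the part that bears level_center, take the one that is farthest to the robot's right at the start.

How it is judged:
By the outcome, as a careful person would: the job done as asked, in the order asked, and still so for the second after the job is handed in, while the arm keeps its last pose, push and grip.
It also fails if it takes over 72 s, if anything falls off the work surface, if the arm or the gripper's body presses on something with over 40 N, if the wrist force passes 120 N, or if a joint passes its speed limit or range.

## Robot

A 6-joint arm with a two-finger parallel gripper is mounted at the origin on the work surface. World frame = base frame: x ahead of the robot, y to its left, z up, the work surface at z = 0. Lengths are in m, angles in rad, forces in N, time in s.
With the tool pointing down it reaches from about 0.35 to 0.775 m from the base axis. Payload 7.3 kg.
Tool frame: the origin (TCP) lies at the very end of the fingers, on their centre line; the grasp point (between the pads) lies 19 mm behind it; z points along the fingers, y is the line along which they close (so a half turn about z gives the same grasp; the last joint's range is limited). The gripper opens to 92 mm and grips with 3 to 60 N. Pads are 19 mm wide; open, the fingers measure 130 mm over their backs; the gripper's body (75 mm by 190 mm) begins 47 mm behind the grasp point.
Start: joints at [1.136, 0.342, 1.524, -0, 1.275, -0.146], TCP at [0.15, 0.503, 0.227] pointing down, gripper open.
Joint ranges: [-2.53, 2.53], [-0.77, 2.02], [0.04, 2.7], [-1, 4.14], [0.28, 2.66], [-3.11, 3.11]. Speed limits (rad/s): [2.57, 2.57, 3.14, 3.14, 3.14, 3.14].

## Interface

Orientations are given as [roll, pitch, yaw] about the fixed x, y, z axes, in that order (R = Rz(yaw) Ry(pitch) Rx(roll)).
In Python, from cell import observe, read_camera, get_calibration, hand_in, search_frame gives the robot as it stands.
- The arm moves only by the tool step_arm, never from a script. Its argument "commands" is a list of rows, each an object with "translation": the shift along the tool's x, y, z in mm, a list of three; "roll": the turn about the tool's z in rad. In form: [{"translation": [x, y, z], "roll": roll}, ...]. A call has 1 to 20 rows; each row shifts and turns the commanded pose from where the row before left it, along the tool's axes as they then stand; what a row does not reach is not made up. A row lasts 1/12 s, in which the tool goes at most 41.7 mm and 7.16 degrees, less where a joint would pass 70% of its speed; a pose out of reach is approached as far as the arm can. A call is refused whole if a number of a shift passes 41.7 or a number of a turn 0.125, either way. A call with a gripper value outside its range is refused whole. "fingers" is the opening, from 0 (shut) to 1 (fully open), set as the call begins (left out, the last holds). The fingers move at their own pace and stop on an object; "grip_force" is the grip in N (left out, the last holds). Time passes only in rows, so rows that do not move let the fingers close. It gives the time, the measured TCP pose, the force, the opening and the grip force at its end, in the units of the state.
- observe(): the state, without advancing time (a new reading comes with each control period).
- read_camera(name): name is "scene" or "top" or "wrist"; returns the picture (420x560x3 uint8, red, green, blue); there is no depth.
- get_calibration(name): a dict with "camera_matrix" (3x3 intrinsics, pixels), "dist_coeffs" ([k1, k2, p1, p2, k3] as OpenCV has them; the pictures are not rectified), "world_from_camera" (4x4, takes a point from camera to world coordinates). Camera axes: x right, y up, looking along -z (the intrinsics and any distortion apply to the point x, -y, -z); pixel columns grow to the right and rows downward; lengths in m; the calibration is good to about 2 mm. A picture is of the moment at which its call begins: read the wrist's pose just before it. get_calibration takes no time and is no camera call; for the wrist camera it gives the pose at the moment of the call.
- hand_in(): hands the job in; it is judged then, once.
Trained networks look in the newest picture that a camera, given by its name, has taken for a name from the list of things; names that differ only in an ending like _2 or _b are one class to them, and where a whole thing is asked for, a point or a joint stands for the part that bears it (a point fixed in the world has none). Each returns a list of dicts, best first, with "confidence" (0 to 1); they miss things now and then, are a little off and sometimes report something else, mostly with a low value. They report only what shows in the picture. A call takes as long as a camera call. They do not tell look-alikes from the thing itself.
- search_frame(camera, name): "at" ([x, y, z] in m, in world coordinates, good to about 4 mm: the middle of the surface that is visible of it).
The state is a dict: "time": time; "qpos": joint angles; "qvel": joint speeds; "joint_efforts": joint torques, N m; "tool_pos": TCP position; "tool_rot": TCP orientation; "contact_force": force on the tool from outside, world axes, zero at the start; "torque": the same for the moment, N m; "opening": finger opening in m; "grip_force": force on a finger pad.
Only numpy, scipy, OpenCV 4.12 (cv2) and the standard library are available. Lean on these libraries where they do the work, as an engineer would, in place of code of your own. Each camera call takes 0.05 s, during which the arm holds its last target. There are 200 camera calls.

## Working session

There is one attempt and no reset: what is moved stays moved. The work goes in short steps, Python scripts to look and compute and a tool call to move; the robot and the scene stay as the last step left them, time stands still between calls to the robot, and variables do not carry over. Pictures are saved under pics/ and viewed, at most 12 in all, crops included, and the job is handed in when it is done.

Besides the shell and the picture viewer there is one more tool, called after "Call:" as name([rows], argument=value, ...), one row to a line, values as JSON. step_arm: Moves the arm, as the interface text tells. Its arguments: {"type":"object","properties":{"commands":{"type":"array"},"fingers":{"type":"number"},"grip_force":{"type":"number"}},"required":["commands"]}

```bash
mkdir -p pics; ls
python3 - <<'E'
from cell import *
import cv2,numpy as np
a=read_camera("scene");b=read_camera("top")
cv2.imwrite("pics/a.png",np.hstack([cv2.resize(a,(400,300)),cv2.resize(b,(400,300))])[:,:,::-1])
cv2.imwrite("pics/s.png",a[:,:,::-1]);cv2.imwrite("pics/t.png",b[:,:,::-1])
for c in ("scene","top"):
  for n in ["level_center","board_middle","home","overhang_edge","knob_grip","mug_rim","bottle","caddy"]:
    print(c,n,[(np.round(d["at"],3).tolist(),round(d["confidence"],2)) for d in search_frame(c,n)])
s=observe();print(s["time"],s["tool_pos"],s["tool_rot"])
E
```

```text
pics
scene level_center []
scene board_middle []
scene home []
scene overhang_edge []
scene knob_grip []
scene mug_rim []
scene bottle []
scene caddy []
top level_center [([0.424, -0.047, 0.046], 0.97), ([0.784, 0.327, 0.038], 0.79), ([0.373, 0.229, 0.046], 0.56)]
top board_middle [([0.612, 0.055, 0.051], 0.61), ([0.421, -0.046, 0.05], 0.52)]
top home [([0.616, 0.056, 0.053], 0.96)]
top overhang_edge [([0.611, 0.05, 0.051], 0.96)]
top knob_grip [([0.63, -0.168, 0.103], 0.48)]
top mug_rim [([0.394, 0.463, 0.048], 0.95)]
top bottle [([0.562, 0.434, 0.118], 0.68)]
top caddy [([0.519, -0.436, 0.026], 0.72), ([0.613, 0.054, 0.05], 0.39)]
0.9 [0.14952197 0.50329087 0.22674387] [3.14145755e+00 2.10297367e-05 2.85274040e+00]
```

View pics/s.png

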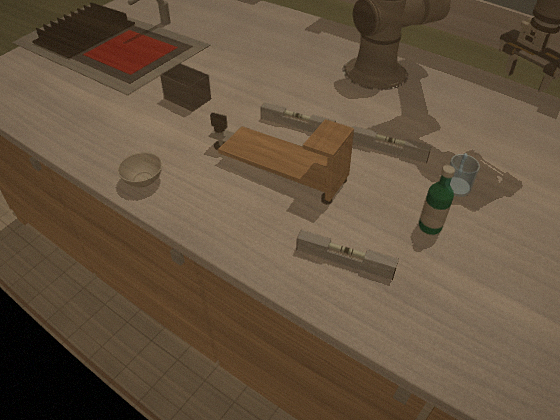

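View pics/t.png

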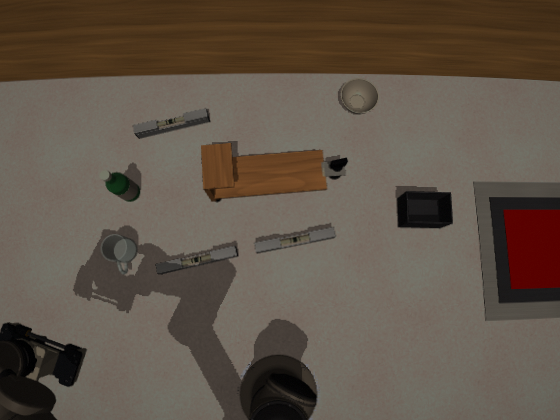

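Three levels in the top picture are at pixels (295,239), (197,259) and (172,122). The robot's right is image right, at −y, so (295,239) at y≈−0.05 is the one meant. I'll confirm this in an enlarged crop.

```bash
cat > h.py <<'E'
from cell import *
import cv2,numpy as np
def ray(cal,uv):
    K=np.array(cal["camera_matrix"]);D=np.array(cal["dist_coeffs"]);T=np.array(cal["world_from_camera"])
    p=cv2.undistortPoints(np.array(uv,float).reshape(-1,1,2),K,D)[:,0]
    d=np.c_[p[:,0],-p[:,1],-np.ones(len(p))]@T[:3,:3].T
    return T[:3,3],d
def onz(cal,uv,z):
    o,d=ray(cal,uv); return o+d*((z-o[2])/d[:,2])[:,None]
def proj(cal,P):
    T=np.linalg.inv(np.array(cal["world_from_camera"]));q=np.atleast_2d(P)@T[:3,:3].T+T[:3,3]
    q=q*[1,-1,-1]
    return cv2.projectPoints(q,np.zeros(3),np.zeros(3),np.array(cal["camera_matrix"]),np.array(cal["dist_coeffs"]))[0][:,0]
E
python3 - <<'E'
from h import *
b=cv2.imread("pics/t.png")
cv2.imwrite("pics/c.png",cv2.resize(b[130:270,190:360],None,fx=4.2,fy=4.2,interpolation=cv2.INTER_CUBIC))
c=get_calibration("top");print(np.round(c["world_from_camera"],3),np.round(c["camera_matrix"],0))
E
```

```text
[[-1.000e-03  9.810e-01 -1.950e-01  2.960e-01]
 [-1.000e+00 -1.000e-03  1.000e-03 -2.000e-03]
 [ 1.000e-03  1.950e-01  9.810e-01  1.137e+00]
 [ 0.000e+00  0.000e+00  0.000e+00  1.000e+00]] [[389.   0. 279.]
 [  0. 389. 209.]
 [  0.   0.   1.]]
```

View pics/c.png

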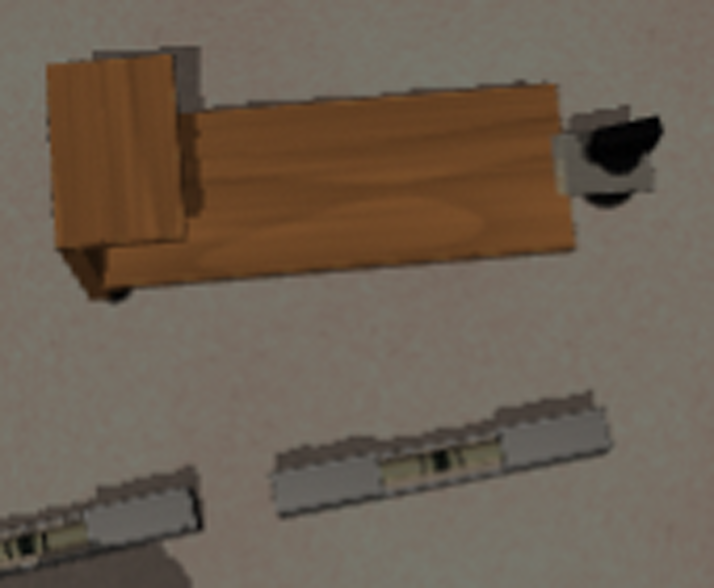

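```bash
cat >> h.py <<'E'
def crop(P): return np.array(P,float)/4.2+[190,130]-0.4
def moves(target,yaw,label=""):
    s=observe();r=s["tool_rot"];y=r[2];d=np.array(target)-s["tool_pos"]
    tx=d@[np.cos(y),np.sin(y),0];ty=d@[np.sin(y),-np.cos(y),0]
    dr=-((yaw-y+np.pi)%(2*np.pi)-np.pi)
    print(label,"mm tool-now: ",np.round([tx*1e3,ty*1e3,-d[2]*1e3],1),"roll",round(dr,3))
def st():
    s=observe();print("t",round(s["time"],2),"pos",np.round(s["tool_pos"],4),"rot",np.round(s["tool_rot"],4),"F",np.round(s["contact_force"],1),"open",s["opening"],"g",s["grip_force"],"q6",s["qpos"][5])
E
python3 - <<'E'
from h import *
c=get_calibration("top")
L=onz(c,crop([(275,476),(280,513),(605,408),(609,443)]),.045)
print("lvl",L.round(3).tolist(),L.mean(0));v=(L[0]+L[1]-L[2]-L[3])/2;print(np.linalg.norm(v),"yaw of +y-ish axis",np.arctan2(v[1],v[0])-np.pi/2)
U=onz(c,crop([(48,65),(57,248),(174,53),(187,238)]),.167);print("upper",U.round(3).tolist())
v=(U[0]+U[1]-U[2]-U[3])/2;print(np.linalg.norm(v),np.arctan2(v[1],v[0])-np.pi/2, np.linalg.norm(U[0]-U[1]))
B=onz(c,crop([(557,85),(575,250)]),.048);F=onz(c,crop([(103,288)]),.055);print("lower",B.round(3).tolist(),F.round(3))
v=F[0]-B[1];print(np.linalg.norm(v),np.arctan2(v[1],v[0])-np.pi/2);v=B[0]-B[1];print(np.linalg.norm(v),np.arctan2(v[1],v[0]))
print("knob",onz(c,crop([(590,147),(660,125),(625,132)]),.11).round(3).tolist())
moves([L.mean(0)[0],L.mean(0)[1],.20],1.57)
E
```

```text
lvl [[0.417, 0.064, 0.045], [0.392, 0.06, 0.045], [0.462, -0.159, 0.045], [0.439, -0.161, 0.045]] [ 0.42746396 -0.0487382   0.045     ]
0.22670480610412558 yaw of +y-ish axis 0.20516066678596379
upper [[0.662, 0.203, 0.167], [0.544, 0.192, 0.167], [0.67, 0.123, 0.167], [0.55, 0.112, 0.167]]
0.07999668123334412 0.08479341676979901 0.11941739699283976
lower [[0.692, -0.131, 0.048], [0.572, -0.141, 0.048]] [[0.544 0.182 0.055]]
0.32397177302294816 0.08639061493852762
0.12002602552490411 0.07819496850478343
knob [[0.626, -0.145, 0.11], [0.641, -0.192, 0.11], [0.636, -0.168, 0.11]]
 mm tool-now:  [-423.7 -450.    26.7] roll 1.283
```

The crop shows the right-hand level at crop pixels (275,476) to (609,443), which is about (0.427,−0.049) with yaw 0.205. The shelf yaw is about 0.084 and the panel is at +y. The knob bar lies across, around (625,132).

Call:
step_arm([
  {"translation": [-24, -19.2, 0], "roll": 0},
  {"translation": [-24, -19.2, 0], "roll": 0},
  {"translation": [-24, -19.2, 0], "roll": 0},
  {"translation": [-24, -19.2, 0], "roll": 0},
  {"translation": [-24, -19.2, 0], "roll": 0},
  {"translation": [-24, -19.2, 0], "roll": 0},
  {"translation": [-24, -19.2, 0], "roll": 0},
  {"translation": [-24, -19.2, 0], "roll": 0},
  {"translation": [-24, -19.2, 0], "roll": 0},
  {"translation": [-24, -19.2, 0], "roll": 0},
  {"translation": [-24, -19.2, 0], "roll": 0},
  {"translation": [-24, -19.2, 0], "roll": 0},
  {"translation": [-18.1, -29.6, 0], "roll": 0},
  {"translation": [-18.1, -29.6, 0], "roll": 0},
  {"translation": [-18.1, -29.6, 0], "roll": 0},
  {"translation": [-18.1, -29.6, 0], "roll": 0},
  {"translation": [-18.1, -29.6, 0], "roll": 0},
  {"translation": [-18.1, -29.6, 0], "roll": 0},
  {"translation": [-18.1, -29.6, 0], "roll": 0},
  {"translation": [-18.1, -29.6, 0], "roll": 0},
], fingers=1)

```text
time: 2.57
tool_pos: [0.4315, -0.0696, 0.2269]
tool_rot: [3.141, 0.001, 2.853]
contact_force: [1.2, 0.1, -0.1]
opening: 0.0918
grip_force: 0.0
```

Call:
step_arm([
  {"translation": [0, 0, 0], "roll": 0.12},
  {"translation": [0, 0, 0], "roll": 0.12},
  {"translation": [0, 0, 0], "roll": 0.12},
  {"translation": [0, 0, 0], "roll": 0.12},
  {"translation": [0, 0, 0], "roll": 0.12},
  {"translation": [0, 0, 0], "roll": 0.12},
  {"translation": [0, 0, 0], "roll": 0.12},
  {"translation": [0, 0, 0], "roll": 0.12},
  {"translation": [0, 0, 0], "roll": 0.117},
  {"translation": [0, 0, 0], "roll": 0},
  {"translation": [0, 0, 0], "roll": 0},
])

```text
time: 3.48
tool_pos: [0.4313, -0.0679, 0.2268]
tool_rot: [3.141, 0.0, 1.779]
contact_force: [0.6, -0.5, 0.2]
opening: 0.0918
grip_force: 0.0
```

Run:
```python
from h import *
st();c=get_calibration("wrist");a=read_camera("wrist");cv2.imwrite("pics/w1.png",a[:,:,::-1])
print(np.round(c["world_from_camera"],3))
print([(np.round(d["at"],3).tolist(),round(d["confidence"],2)) for n in("level_center","knob_grip") for d in search_frame("wrist",n)])
print(proj(c,[[.4316,-.0686,.045]]))
```

```text
t 3.48 pos [ 0.4313 -0.0679  0.2268] rot [3.1415 0.     1.7793] F [ 0.6 -0.5  0.2] open 0.09180856256695058 g 0.0 q6 -0.5404429310059465
[[ 0.978 -0.196 -0.064  0.414]
 [ 0.206  0.93   0.304  0.015]
 [ 0.    -0.311  0.951  0.385]
 [ 0.     0.     0.     1.   ]]
[([0.427, -0.036, 0.045], 0.81), ([0.394, 0.122, 0.013], 0.7)]
[[277.51646856 183.67837187]]
```

View pics/w1.png

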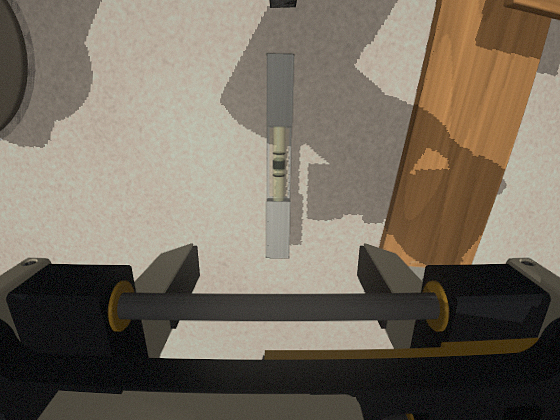

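The wrist view shows the level from (280,53) to (278,258), with the vial in the middle at about row 163. It is aligned with the tool.

Run:
```python
from h import *
c=get_calibration("wrist")
P=onz(c,[(280.5,53),(277.7,258),(278.5,127),(278.5,199)],.045);print(P.round(4))
v=P[0]-P[1];yaw=np.arctan2(v[1],v[0])-np.pi/2;m=P[:2].mean(0);print(np.linalg.norm(v),yaw,m)
t=m-.02*np.array([-np.sin(yaw),np.cos(yaw),0]);t[2]=.004
moves(t,np.pi/2+yaw)
```

```text
[[ 0.4066  0.0654  0.045 ]
 [ 0.451  -0.1603  0.045 ]
 [ 0.4198 -0.0071  0.045 ]
 [ 0.4364 -0.0861  0.045 ]]
0.2300081230337021 0.19433034172758568 [ 0.42881339 -0.04748559  0.045     ]
 mm tool-now:  [  0.4   1.5 222.7] roll 0.013
```

Call:
step_arm([
  {"translation": [0.4, 1.5, 20], "roll": 0.013},
  {"translation": [0, 0, 25], "roll": 0},
  {"translation": [0, 0, 25], "roll": 0},
  {"translation": [0, 0, 25], "roll": 0},
  {"translation": [0, 0, 25], "roll": 0},
  {"translation": [0, 0, 25], "roll": 0},
  {"translation": [0, 0, 25], "roll": 0},
  {"translation": [0, 0, 20], "roll": 0},
  {"translation": [0, 0, 15], "roll": 0},
  {"translation": [0, 0, 10], "roll": 0},
  {"translation": [0, 0, 6], "roll": 0},
  {"translation": [0, 0, 1], "roll": 0},
  {"translation": [0, 0, 0], "roll": 0},
])

```text
time: 4.72
tool_pos: [0.4328, -0.0671, 0.0047]
tool_rot: [-3.141, -0.0, 1.764]
contact_force: [0.8, 0.2, 0.4]
opening: 0.0916
grip_force: 0.0
```

Call:
step_arm([
  {"translation": [0, 0, 0], "roll": 0},
  {"translation": [0, 0, 0], "roll": 0},
  {"translation": [0, 0, 0], "roll": 0},
  {"translation": [0, 0, 0], "roll": 0},
  {"translation": [0, 0, 0], "roll": 0},
  {"translation": [0, 0, 0], "roll": 0},
  {"translation": [0, 0, 0], "roll": 0},
  {"translation": [0, 0, 0], "roll": 0},
  {"translation": [0, 0, 0], "roll": 0},
  {"translation": [0, 0, 0], "roll": 0},
], fingers=0, grip_force=30)

```text
time: 5.55
tool_pos: [0.4327, -0.0671, 0.0047]
tool_rot: [-3.142, -0.0, 1.763]
contact_force: [0.2, -0.3, 0.8]
opening: 0.0295
grip_force: 0.8
```

Call:
step_arm([
  {"translation": [0, 0, 0], "roll": 0},
  {"translation": [0, 0, 0], "roll": 0},
  {"translation": [0, 0, -5], "roll": 0},
  {"translation": [0, 0, -15], "roll": 0},
  {"translation": [0, 0, -20], "roll": 0},
  {"translation": [0, 0, -20], "roll": 0},
  {"translation": [0, 0, -20], "roll": 0},
  {"translation": [0, 0, -20], "roll": 0.054},
  {"translation": [0, 0, -15], "roll": 0.054},
  {"translation": [0, 0, -10], "roll": 0},
  {"translation": [0, 0, 0], "roll": 0},
  {"translation": [0, 0, 0], "roll": 0},
])

```text
time: 6.55
tool_pos: [0.4327, -0.0671, 0.1298]
tool_rot: [3.141, 0.0, 1.655]
contact_force: [0.4, 0.7, -2.9]
opening: 0.0279
grip_force: 30.0
```

Call:
step_arm([
  {"translation": [1, 12, 0], "roll": 0},
  {"translation": [2, 22, 0], "roll": 0},
  {"translation": [2, 22, 0], "roll": 0},
  {"translation": [2, 22, 0], "roll": 0},
  {"translation": [2, 22, 0], "roll": 0},
  {"translation": [2, 22, 0], "roll": 0},
  {"translation": [2, 22, 0], "roll": 0},
  {"translation": [2, 22, 0], "roll": 0},
  {"translation": [1, 16, 0], "roll": 0},
  {"translation": [1, 10, 0], "roll": 0},
  {"translation": [0, 0, 0], "roll": 0},
  {"translation": [0, 0, 0], "roll": 0},
])

```text
time: 7.55
tool_pos: [0.6217, -0.0339, 0.1277]
tool_rot: [-3.138, -0.001, 1.655]
contact_force: [-1.0, 0.4, -2.9]
opening: 0.0278
grip_force: 30.0
```

Run:
```python
from h import *
st();c=get_calibration("wrist");a=read_camera("wrist");t=read_camera("top")
cv2.imwrite("pics/w2.png",np.hstack([cv2.resize(a,(400,300)),cv2.resize(t[100:250,180:380],(400,300),interpolation=cv2.INTER_CUBIC)])[:,:,::-1])
u=np.array([-.0839,.9965,0]);P=np.array([.6045,.185,0])
moves(P-.22*u+[0,0,.062],1.655)
```

```text
t 7.55 pos [ 0.6217 -0.0339  0.1277] rot [-3.1382e+00 -8.0000e-04  1.6554e+00] F [-1.   0.4 -2.9] open 0.0277500952271734 g 29.990276992321014 q6 -0.26200031058269174
 mm tool-now:  [-0.3  1.5 66.6] roll -0.0
```

View pics/w2.png

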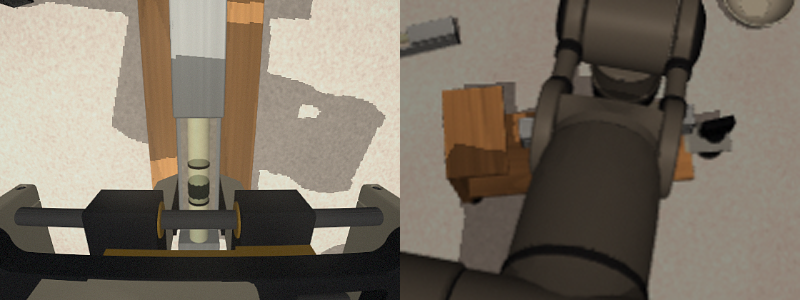

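The level is held over the middle of the board, clear of the overhang. The vial can be seen in the wrist camera at about (198,170) in the left half.

Call:
step_arm([
  {"translation": [0, 1, 10], "roll": 0},
  {"translation": [0, 0.5, 15], "roll": 0},
  {"translation": [0, 0, 15], "roll": 0},
  {"translation": [0, 0, 12], "roll": 0},
  {"translation": [0, 0, 6], "roll": 0},
  {"translation": [0, 0, 4], "roll": 0},
  {"translation": [0, 0, 2], "roll": 0},
  {"translation": [0, 0, 0], "roll": 0},
  {"translation": [0, 0, 0], "roll": 0},
])

```text
time: 8.4
tool_pos: [0.6245, -0.034, 0.0663]
tool_rot: [3.14, 0.0, 1.655]
contact_force: [0.4, 0.8, -3.2]
opening: 0.028
grip_force: 30.0
```

Call:
step_arm([
  {"translation": [0, 0, 1.5], "roll": 0},
  {"translation": [0, 0, 1.5], "roll": 0},
  {"translation": [0, 0, 0], "roll": 0},
  {"translation": [0, 0, 0], "roll": 0},
])

```text
time: 8.73
tool_pos: [0.6241, -0.0339, 0.0628]
tool_rot: [3.141, -0.0, 1.655]
contact_force: [-0.3, 0.3, -3.7]
opening: 0.0279
grip_force: 30.0
```

Call:
step_arm([
  {"translation": [0, 0, 1.5], "roll": 0},
  {"translation": [0, 0, 1.5], "roll": 0},
  {"translation": [0, 0, 0], "roll": 0},
  {"translation": [0, 0, 0], "roll": 0},
])

```text
time: 9.07
tool_pos: [0.624, -0.0339, 0.0595]
tool_rot: [-3.141, -0.0, 1.655]
contact_force: [-0.1, -0.1, -2.1]
opening: 0.0278
grip_force: 30.0
```

Call:
step_arm([
  {"translation": [0, 0, 1], "roll": 0},
  {"translation": [0, 0, 1], "roll": 0},
  {"translation": [0, 0, 0], "roll": 0},
])

```text
time: 9.32
tool_pos: [0.624, -0.0339, 0.0575]
tool_rot: [-3.141, -0.0, 1.655]
contact_force: [0.2, 0.1, -2.6]
opening: 0.0277
grip_force: 30.0
```

Call:
step_arm([
  {"translation": [0, 0, 0], "roll": 0},
  {"translation": [0, 0, 0], "roll": 0},
  {"translation": [0, 0, 0], "roll": 0},
  {"translation": [0, 0, 0], "roll": 0},
  {"translation": [0, 0, -1], "roll": 0},
  {"translation": [0, 0, 0], "roll": 0},
], fingers=0.4)

```text
time: 9.82
tool_pos: [0.6243, -0.0339, 0.0591]
tool_rot: [3.141, 0.0, 1.655]
contact_force: [1.2, 0.2, 0.4]
opening: 0.0364
grip_force: 0.0
```

Call:
step_arm([
  {"translation": [0, 0, 0], "roll": 0},
  {"translation": [0, 0, 0], "roll": 0},
  {"translation": [0, 0, 0], "roll": 0},
  {"translation": [0, 0, 0], "roll": 0},
  {"translation": [0, 0, 0], "roll": 0},
], fingers=0, grip_force=8)

```text
time: 10.23
tool_pos: [0.6241, -0.034, 0.0588]
tool_rot: [3.142, -0.0, 1.655]
contact_force: [-0.3, -0.1, 0.3]
opening: 0.0277
grip_force: 8.0
```

Run:
```python
from h import *
st();c=get_calibration("wrist");a=read_camera("wrist");cv2.imwrite("pics/w3.png",a[:,:,::-1])
```

```text
t 10.23 pos [ 0.6241 -0.034   0.0588] rot [ 3.1415 -0.      1.6548] F [-0.3 -0.1  0.3] open 0.027706863480887273 g 7.999802380800247 q6 -0.2609902209422741
```

View pics/w3.png

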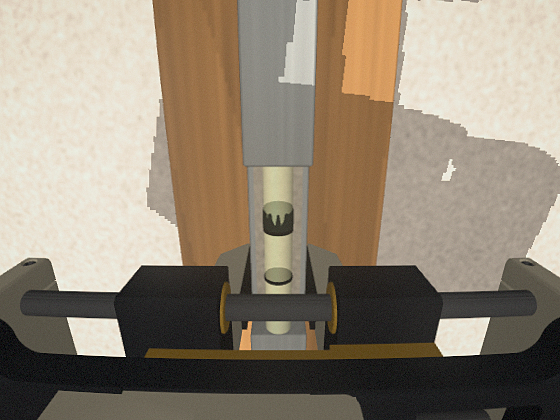

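The level lies flat on the board, with the bubble at (278,218), off towards the panel. Next I slide it along tool +x.

Call:
step_arm([
  {"translation": [4, 0, 0], "roll": 0},
  {"translation": [8, 0, -0.2], "roll": 0},
  {"translation": [10, 0, -0.2], "roll": 0},
  {"translation": [10, 0, -0.2], "roll": 0},
  {"translation": [10, 0, -0.2], "roll": 0},
  {"translation": [10, 0, -0.2], "roll": 0},
  {"translation": [10, 0, -0.2], "roll": 0},
  {"translation": [8, 0, -0.2], "roll": 0},
  {"translation": [4, 0, -0.2], "roll": 0},
  {"translation": [2, 0, 0], "roll": 0},
  {"translation": [0, 0, 0], "roll": 0},
])

```text
time: 11.2
tool_pos: [0.6179, 0.0428, 0.0608]
tool_rot: [3.141, -0.0, 1.655]
contact_force: [-0.1, -1.0, 5.9]
opening: 0.028
grip_force: 8.0
```

Call:
step_arm([
  {"translation": [1.5, 0, 0], "roll": 0},
  {"translation": [1.5, 0, 0], "roll": 0},
  {"translation": [1.5, 0, 0], "roll": 0},
  {"translation": [1.5, 0, 0], "roll": 0},
  {"translation": [0, 0, 0], "roll": 0},
])

```text
time: 11.62
tool_pos: [0.6176, 0.0477, 0.0609]
tool_rot: [3.14, 0.0, 1.655]
contact_force: [0.9, -4.5, 7.0]
opening: 0.0279
grip_force: 8.0
```

Call:
step_arm([
  {"translation": [0, 0, -0.5], "roll": 0},
  {"translation": [1, 0, 0], "roll": 0},
  {"translation": [1, 0, 0], "roll": 0},
  {"translation": [1, 0, 0], "roll": 0},
  {"translation": [0, 0, 0], "roll": 0},
])

```text
time: 12.03
tool_pos: [0.6171, 0.0509, 0.061]
tool_rot: [3.141, 0.0, 1.655]
contact_force: [1.2, -4.3, 4.7]
opening: 0.0278
grip_force: 8.0
```

Call:
step_arm([
  {"translation": [1.5, 0, 0], "roll": 0},
  {"translation": [1.5, 0, 0], "roll": 0},
  {"translation": [0, 0, 0], "roll": 0},
])

```text
time: 12.28
tool_pos: [0.6169, 0.0529, 0.0609]
tool_rot: [3.141, 0.002, 1.655]
contact_force: [1.4, -7.1, 5.0]
opening: 0.0279
grip_force: 8.0
```

Call:
step_arm([
  {"translation": [1.5, 0, 0], "roll": 0},
  {"translation": [1.5, 0, 0], "roll": 0},
  {"translation": [0, 0, 0], "roll": 0},
])

```text
time: 12.53
tool_pos: [0.6167, 0.0553, 0.0606]
tool_rot: [3.142, 0.002, 1.655]
contact_force: [-0.2, -10.0, 2.5]
opening: 0.028
grip_force: 8.0
```

Run:
```python
from h import *
st();a=read_camera("wrist")[:,:,::-1];b=cv2.imread("pics/w3.png")
cv2.imwrite("pics/w4.png",np.hstack([b[0:350,180:380],a[0:350,180:380]]))
```

```text
t 12.53 pos [0.6167 0.0553 0.0606] rot [3.1416e+00 2.2000e-03 1.6549e+00] F [ -0.2 -10.    2.5] open 0.02804952427988215 g 7.999458163976669 q6 -0.11577797227983959
```

View pics/w4.png

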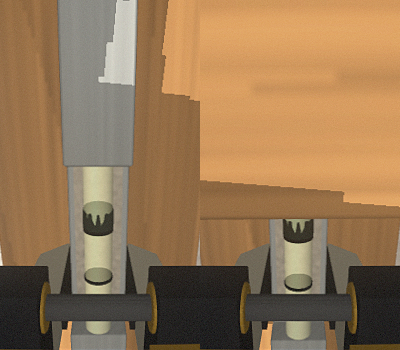

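The lower vial line slid from row 275 to 283 relative to the gripper, with a steady push of 10 N. So the level butts against the panel. Release, rise and go to the knob.

Call:
step_arm([
  {"translation": [0, 0, 0], "roll": 0},
  {"translation": [0, 0, 0], "roll": 0},
  {"translation": [0, 0, 0], "roll": 0},
  {"translation": [0, 0, 0], "roll": 0},
  {"translation": [0, 0, -8], "roll": 0},
  {"translation": [0, 0, -16], "roll": 0},
  {"translation": [0, 0, -22], "roll": 0},
  {"translation": [0, 0, -22], "roll": 0},
  {"translation": [0, 0, -22], "roll": 0},
  {"translation": [0, 0, -22], "roll": 0},
  {"translation": [0, 0, -22], "roll": 0},
  {"translation": [0, 0, -16], "roll": 0},
  {"translation": [-15, 0, 0], "roll": 0},
  {"translation": [-36, 0, 0], "roll": 0},
  {"translation": [-36, 0, 0], "roll": 0},
  {"translation": [-36, 0, 0], "roll": 0},
  {"translation": [-36, 0, 0], "roll": 0},
  {"translation": [-36, 0, 0], "roll": 0},
  {"translation": [-36, -3, 0], "roll": 0},
  {"translation": [-36, 0, 0], "roll": 0},
], fingers=0.5)

```text
time: 14.25
tool_pos: [0.6348, -0.2121, 0.2099]
tool_rot: [-3.14, -0.001, 1.654]
contact_force: [1.2, -0.2, 0.3]
opening: 0.0457
grip_force: 0.0
```

Call:
step_arm([
  {"translation": [0, 0, 0], "roll": 0},
  {"translation": [0, 0, 0], "roll": 0},
  {"translation": [0, 0, 0], "roll": 0},
  {"translation": [0, 0, 0], "roll": 0},
], fingers=0.8)

```text
time: 14.58
tool_pos: [0.6357, -0.2085, 0.2104]
tool_rot: [-3.141, -0.001, 1.656]
contact_force: [-0.3, -0.1, 0.5]
opening: 0.0681
grip_force: 0.0
```

Run:
```python
from h import *
st();c=get_calibration("wrist");a=read_camera("wrist")
t=read_camera("top");cv2.imwrite("pics/t2.png",t[:,:,::-1])
T=cv2.resize(t[130:200,190:350],None,fx=1.75*2,fy=1.75*2,interpolation=cv2.INTER_CUBIC)
cv2.imwrite("pics/w5.png",a[:,:,::-1])
print([(n,np.round(d["at"],3).tolist(),round(d["confidence"],2)) for n in("knob_grip","level_center","bubble") for d in search_frame("wrist",n)])
```

```text
t 14.58 pos [ 0.6357 -0.2085  0.2104] rot [-3.1409e+00 -9.0000e-04  1.6559e+00] F [-0.3 -0.1  0.5] open 0.06813750494728839 g 0.0 q6 -0.5167645199407725
[('knob_grip', [0.634, -0.171, 0.108], 0.59), ('level_center', [0.627, -0.045, 0.076], 0.8), ('bubble', [0.628, -0.048, 0.074], 0.38)]
```

View pics/w5.png

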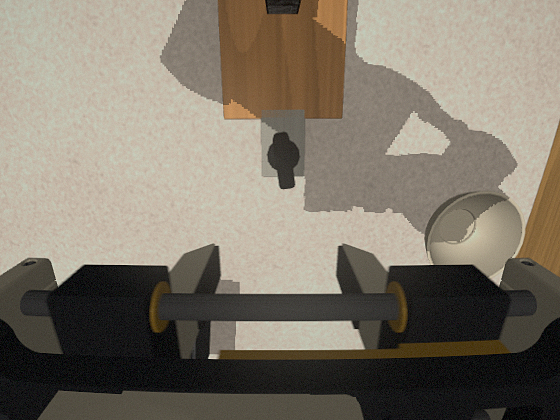

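The knob bar runs from (280,132) to (288,188), with its middle at about (284,160).

Run:
```python
from h import *
c=get_calibration("wrist")
P=onz(c,[(280,132),(287.5,188)],.11);print(P.round(4));v=P[0]-P[1];print(np.linalg.norm(v));y=np.arctan2(v[1],v[0]);m=P.mean(0);print(m,y)
m[2]=.078;moves(m,y)
```

```text
[[ 0.633  -0.1454  0.11  ]
 [ 0.6436 -0.1922  0.11  ]]
0.04804307308410586
[ 0.63833714 -0.16882013  0.11      ] 1.793268420934798
 mm tool-now:  [ 39.4   5.7 133. ] roll -0.137
```

Call:
step_arm([
  {"translation": [13, 1.7, 0], "roll": 0},
  {"translation": [13, 1.7, 0], "roll": 0},
  {"translation": [13, 1.6, 0], "roll": 0},
  {"translation": [0, 0, 10], "roll": -0.07},
  {"translation": [0, 0, 20], "roll": -0.067},
  {"translation": [0, 0, 25], "roll": 0},
  {"translation": [0, 0, 25], "roll": 0},
  {"translation": [0, 0, 20], "roll": 0},
  {"translation": [0, 0, 15], "roll": 0},
  {"translation": [0, 0, 10], "roll": 0},
  {"translation": [0, 0, 6], "roll": 0},
  {"translation": [0, 0, 0], "roll": 0},
  {"translation": [0, 0, 0], "roll": 0},
])

```text
time: 15.92
tool_pos: [0.638, -0.17, 0.0805]
tool_rot: [3.141, 0.0, 1.792]
contact_force: [-0.1, -1.0, 0.6]
opening: 0.0736
grip_force: 0.0
```

Call:
step_arm([
  {"translation": [0, 0, 0], "roll": 0},
  {"translation": [0, 0, 0], "roll": 0},
  {"translation": [0, 0, 0], "roll": 0},
  {"translation": [0, 0, 0], "roll": 0},
  {"translation": [0, 0, 0], "roll": 0},
  {"translation": [0, 0, 0], "roll": 0},
  {"translation": [0, 0, 0], "roll": 0},
  {"translation": [0, 0, 0], "roll": 0},
  {"translation": [0, 0, 0], "roll": 0},
], fingers=0, grip_force=35)

```text
time: 16.67
tool_pos: [0.6376, -0.1703, 0.0798]
tool_rot: [3.142, -0.0, 1.792]
contact_force: [0.0, 0.2, -0.0]
opening: 0.0176
grip_force: 0.0
```

Run:
```python
from h import *
st();c=get_calibration("wrist");a=read_camera("wrist");s=observe();print(s["qpos"],s["torque"])
t=read_camera("top");cv2.imwrite("pics/t3.png",t[:,:,::-1]);cv2.imwrite("pics/w6r.png",a[:,:,::-1])
cc=get_calibration("top");print(proj(cc,[[.6144,.0733,.09]]))
cv2.imwrite("pics/w6.png",np.hstack([cv2.resize(a,(400,300)),cv2.resize(t[125:200,200:300],(400,300),interpolation=cv2.INTER_CUBIC)])[:,:,::-1])
```

```text
t 16.67 pos [ 0.6376 -0.1703  0.0798] rot [ 3.1416e+00 -1.0000e-04  1.7917e+00] F [ 0.   0.2 -0. ] open 0.01762680483847795 g 0.0 q6 -0.5981158336234725
[-3.77046046e-01  7.18759258e-01  1.29914561e+00 -8.21439065e-05
  1.12414439e+00 -5.98101332e-01] [-0.49888384  1.66547876  0.04474173]
[[251.56169007 170.78736431]]
```

View pics/w6.png

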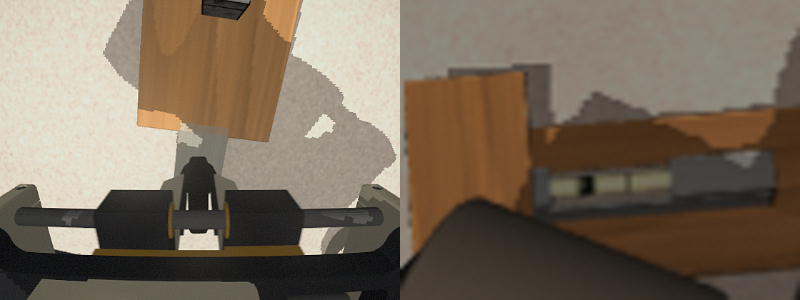

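In the top view, the bubble is about 16 mm off towards the panel, so the slope is about 0.025. I'll turn 1.6 rad clockwise.

Call:
step_arm([
  {"translation": [0, 0, 0], "roll": 0},
  {"translation": [0, 0, 0], "roll": 0},
  {"translation": [0, 0, 0], "roll": 0},
])

```text
time: 17.02
tool_pos: [0.6373, -0.1704, 0.0798]
tool_rot: [-3.141, -0.0, 1.792]
contact_force: [-1.9, -0.5, 1.4]
opening: 0.014
grip_force: 35.0
```

Call:
step_arm([
  {"translation": [0, 0, 0], "roll": 0.05},
  {"translation": [0, 0, 0], "roll": 0.1},
  {"translation": [0, 0, 0], "roll": 0.1},
  {"translation": [0, 0, 0], "roll": 0.1},
  {"translation": [0, 0, 0], "roll": 0.1},
  {"translation": [0, 0, 0], "roll": 0.1},
  {"translation": [0, 0, 0], "roll": 0.1},
  {"translation": [0, 0, 0], "roll": 0.1},
  {"translation": [0, 0, 0], "roll": 0.1},
  {"translation": [0, 0, 0], "roll": 0.1},
  {"translation": [0, 0, 0], "roll": 0.1},
  {"translation": [0, 0, 0], "roll": 0.1},
  {"translation": [0, 0, 0], "roll": 0.1},
  {"translation": [0, 0, 0], "roll": 0.1},
  {"translation": [0, 0, 0], "roll": 0.1},
  {"translation": [0, 0, 0], "roll": 0.1},
  {"translation": [0, 0, 0], "roll": 0.05},
  {"translation": [0, 0, 0], "roll": 0},
  {"translation": [0, 0, 0], "roll": 0},
])

```text
time: 18.6
tool_pos: [0.6371, -0.1703, 0.0797]
tool_rot: [-3.141, 0.001, 0.193]
contact_force: [-4.9, -0.7, 2.3]
opening: 0.0139
grip_force: 35.0
```

Call:
step_arm([
  {"translation": [0, 0, 0], "roll": 0},
  {"translation": [0, 0, 0], "roll": 0},
  {"translation": [0, 0, 0], "roll": 0},
  {"translation": [0, 0, 0], "roll": 0},
  {"translation": [0, 0, 0], "roll": 0},
  {"translation": [0, 0, 0], "roll": 0},
  {"translation": [0, 0, 0], "roll": 0},
  {"translation": [0, 0, 0], "roll": 0},
  {"translation": [0, 0, 0], "roll": 0},
  {"translation": [0, 0, 0], "roll": 0},
])

```text
time: 19.43
tool_pos: [0.6371, -0.1702, 0.0797]
tool_rot: [-3.141, 0.001, 0.193]
contact_force: [-4.9, -0.7, 2.5]
opening: 0.0137
grip_force: 35.0
```

Run:
```python
from h import *
st();t=read_camera("top");cv2.imwrite("pics/t4.png",t[:,:,::-1]);o=cv2.imread("pics/t3.png")
f=lambda im:cv2.resize(im[155:185,225:290],(780,290),interpolation=cv2.INTER_CUBIC)
cv2.imwrite("pics/cmp.png",np.vstack([f(o),f(t[:,:,::-1])]))
```

```text
t 19.43 pos [ 0.6371 -0.1702  0.0797] rot [-3.141e+00  1.100e-03  1.929e-01] F [-4.9 -0.7  2.5] open 0.013657733573702995 g 35.00933110713959 q6 1.000727118190308
```

View pics/cmp.png

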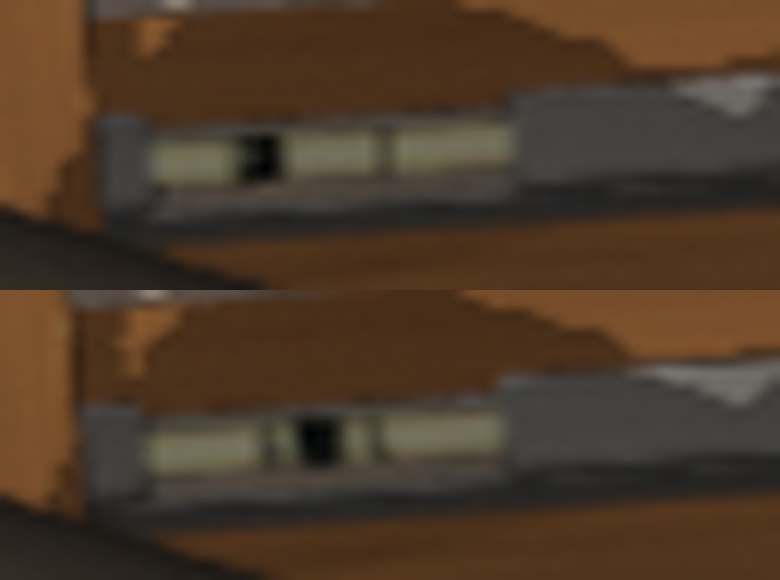

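Between the lines at x≈269 and 376, the bubble is at 319, so it is centred. Release the knob, rise, turn back and go above the level's near end block.

Call:
step_arm([
  {"translation": [0, 0, 0], "roll": 0},
  {"translation": [0, 0, 0], "roll": 0},
  {"translation": [0, 0, 0], "roll": 0},
  {"translation": [0, 0, 0], "roll": 0},
  {"translation": [0, 0, 0], "roll": 0},
  {"translation": [0, 0, -5], "roll": 0},
  {"translation": [0, 0, -15], "roll": 0},
  {"translation": [0, 0, -22], "roll": 0},
  {"translation": [0, 0, -24], "roll": 0},
  {"translation": [0, 0, -24], "roll": 0},
  {"translation": [0, 0, -15], "roll": 0},
  {"translation": [0, 0, -5], "roll": 0},
], fingers=0.5)

```text
time: 20.48
tool_pos: [0.6389, -0.1707, 0.1937]
tool_rot: [3.138, -0.005, 0.192]
contact_force: [1.4, 0.1, 0.8]
opening: 0.0456
grip_force: 0.0
```

Call:
step_arm([
  {"translation": [0, 0, 0], "roll": -0.1},
  {"translation": [0, 0, 0], "roll": -0.12},
  {"translation": [0, 0, 0], "roll": -0.12},
  {"translation": [0, 0, 0], "roll": -0.12},
  {"translation": [0, 0, 0], "roll": -0.12},
  {"translation": [0, 0, 0], "roll": -0.12},
  {"translation": [0, 0, 0], "roll": -0.12},
  {"translation": [0, 0, 0], "roll": -0.12},
  {"translation": [0, 0, 0], "roll": -0.12},
  {"translation": [0, 0, 0], "roll": -0.12},
  {"translation": [0, 0, 0], "roll": -0.12},
  {"translation": [0, 0, 0], "roll": -0.12},
  {"translation": [0, 0, 0], "roll": -0.04},
  {"translation": [0, 0, 0], "roll": 0},
  {"translation": [0, 0, 0], "roll": 0},
], fingers=0)

```text
time: 21.73
tool_pos: [0.6374, -0.1702, 0.1892]
tool_rot: [-3.141, -0.001, 1.65]
contact_force: [-0.1, -0.2, 0.3]
opening: 0.0005
grip_force: 0.0
```

Call:
step_arm([
  {"translation": [12, 0, 0], "roll": 0},
  {"translation": [25, 0, 0], "roll": 0},
  {"translation": [25, 0, 0], "roll": 0},
  {"translation": [25, 0, 0], "roll": 0},
  {"translation": [25, -1, 0], "roll": 0},
  {"translation": [25, 0, 0], "roll": 0},
  {"translation": [25, 0, 0], "roll": 0},
  {"translation": [15, 0, 0], "roll": 0},
  {"translation": [5, 0, 0], "roll": 0},
  {"translation": [0, 0, 0], "roll": 0},
  {"translation": [0, 0, 0], "roll": 0},
])

```text
time: 22.65
tool_pos: [0.622, 0.0105, 0.1898]
tool_rot: [3.142, 0.001, 1.652]
contact_force: [-0.1, -0.1, 0.1]
opening: 0.0007
grip_force: 0.0
```

Run:
```python
from h import *
st();a=read_camera("wrist");cv2.imwrite("pics/w7.png",a[:,:,::-1])
u=np.array([-.0839,.9965,0]);P=np.array([.6057,.185,0])
moves(P-.175*u+[0,0,.11],1.655)
print(proj(get_calibration("wrist"),[P-.23*u+[0,0,.1],P-.157*u+[0,0,.1],P-.073*u+[0,0,.1]]))
```

```text
t 22.65 pos [0.622  0.0105 0.1898] rot [3.1415e+00 5.0000e-04 1.6517e+00] F [-0.1 -0.1  0.1] open 0.0006873307698099509 g 0.0 q6 -0.18676366217424112
 mm tool-now:  [ 0.8 -1.6 79.7] roll -0.004
[[275.7835626  265.94929271]
 [275.17378855 187.75029679]
 [274.37009636  79.84532259]]
```

View pics/w7.png

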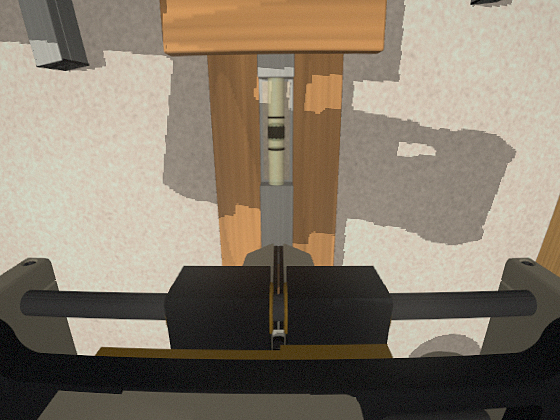

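The bubble at (276,132) is midway between the lines at rows 117 and 150. Next I press down on the near block.

Call:
step_arm([
  {"translation": [0, -1.6, 10], "roll": 0},
  {"translation": [0, 0, 20], "roll": 0},
  {"translation": [0, 0, 20], "roll": 0},
  {"translation": [0, 0, 15], "roll": 0},
  {"translation": [0, 0, 8], "roll": 0},
  {"translation": [0, 0, 5], "roll": 0},
  {"translation": [0, 0, 3], "roll": 0},
  {"translation": [0, 0, 1], "roll": 0},
  {"translation": [0, 0, 0], "roll": 0},
  {"translation": [0, 0, 0], "roll": 0},
])

```text
time: 23.53
tool_pos: [0.6208, 0.0108, 0.1086]
tool_rot: [3.14, 0.0, 1.652]
contact_force: [0.5, 0.0, -0.6]
opening: 0.0005
grip_force: 0.0
```

Call:
step_arm([
  {"translation": [0, 0, 1.5], "roll": 0},
  {"translation": [0, 0, 1.5], "roll": 0},
  {"translation": [0, 0, 1.5], "roll": 0},
  {"translation": [0, 0, 0], "roll": 0},
])

```text
time: 23.87
tool_pos: [0.6201, 0.011, 0.1031]
tool_rot: [-3.141, -0.0, 1.652]
contact_force: [-0.1, -0.0, -0.4]
opening: 0.0003
grip_force: 0.0
```

Call:
step_arm([
  {"translation": [0, 0, 1], "roll": 0},
  {"translation": [0, 0, 1], "roll": 0},
  {"translation": [0, 0, 0], "roll": 0},
  {"translation": [0, 0, 0], "roll": 0},
])

```text
time: 24.2
tool_pos: [0.6202, 0.0109, 0.1012]
tool_rot: [-3.141, -0.0, 1.652]
contact_force: [-0.2, -0.1, 0.1]
opening: 0.0004
grip_force: 0.0
```

Call:
step_arm([
  {"translation": [0, 0, 0.8], "roll": 0},
  {"translation": [0, 0, 0.4], "roll": 0},
  {"translation": [0, 0, 0], "roll": 0},
  {"translation": [0, 0, 0], "roll": 0},
])

```text
time: 24.53
tool_pos: [0.6203, 0.0109, 0.1001]
tool_rot: [3.142, -0.0, 1.652]
contact_force: [-0.0, 0.7, -0.2]
opening: 0.0008
grip_force: 0.0
```

Call:
step_arm([
  {"translation": [0, 0, 0.6], "roll": 0},
  {"translation": [0, 0, 0.4], "roll": 0},
  {"translation": [0, 0, 0], "roll": 0},
  {"translation": [0, 0, 0], "roll": 0},
])

```text
time: 24.87
tool_pos: [0.6203, 0.0109, 0.1]
tool_rot: [3.141, 0.0, 1.652]
contact_force: [-1.3, 0.0, 4.7]
opening: 0.0007
grip_force: 2.8
```

Call:
step_arm([
  {"translation": [0, 0, 0.6], "roll": 0},
  {"translation": [0, 0, 0], "roll": 0},
  {"translation": [0, 0, 0], "roll": 0},
])

```text
time: 25.12
tool_pos: [0.6205, 0.0109, 0.1]
tool_rot: [3.14, 0.0, 1.652]
contact_force: [-2.7, 0.5, 8.6]
opening: 0.0002
grip_force: 4.4
```

Call:
step_arm([
  {"translation": [0, 0, 0.2], "roll": 0},
  {"translation": [0, 0, 0], "roll": 0},
  {"translation": [0, 0, 0], "roll": 0},
  {"translation": [0, 0, 0], "roll": 0},
  {"translation": [0, 0, 0], "roll": 0},
  {"translation": [0, 0, 0], "roll": 0},
  {"translation": [0, 0, 0], "roll": 0},
  {"translation": [0, 0, 0], "roll": 0},
  {"translation": [0, 0, 0], "roll": 0},
  {"translation": [0, 0, 0], "roll": 0},
  {"translation": [0, 0, 0], "roll": 0},
  {"translation": [0, 0, 0], "roll": 0},
])

```text
time: 26.12
tool_pos: [0.6205, 0.0109, 0.1]
tool_rot: [3.14, 0.0, 1.652]
contact_force: [-3.4, 0.0, 9.9]
opening: 0.0005
grip_force: 5.0
```

Run:
```python
from h import *
st();a=read_camera("wrist");cv2.imwrite("pics/w8.png",a[:,:,::-1])
F=[]
for i in range(15): read_camera("wrist");F.append(observe()["contact_force"])
print(np.mean(F,0),np.std(F,0))
```

```text
t 26.12 pos [0.6205 0.0109 0.1   ] rot [3.1402e+00 3.0000e-04 1.6519e+00] F [-3.4  0.   9.9] open 0.0005411695163456321 g 4.96355501411017 q6 -0.18699737129431993
[-3.39900044  0.24082292  9.95393471] [0.44390667 0.59606596 0.56762428]
```

View pics/w8.png

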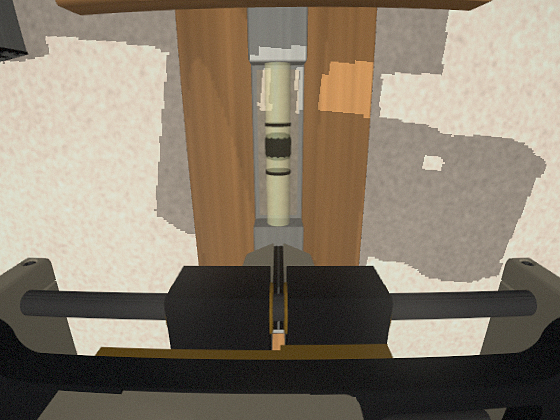

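The bubble (rows 137–157) lies between the lines (125 and 172) at a push of 10 N. Before handing in, one check of the distance to the overhang edge, which is 92 mm from the block's inner edge when the level butts.

Run:
```python
from h import *
c=get_calibration("wrist");a=cv2.imread("pics/w8.png");print(a[0:24:2,277].tolist())
b=onz(c,[(278,220)],.100)[0]; far=onz(c,[(277,62)],.100)[0]
for r in (8,11,14):
  for z in (.153,.155,.157): print(r,z,np.linalg.norm((onz(c,[(277,r)],z)[0]-b)[:2]))
print(np.linalg.norm(far-b))
```

```text
[[32, 58, 77], [32, 52, 74], [31, 50, 71], [20, 43, 70], [123, 128, 127], [118, 123, 125], [117, 124, 123], [119, 124, 125], [120, 127, 129], [120, 126, 127], [122, 128, 129], [114, 123, 123]]
8 0.153 0.0887132185264836
8 0.155 0.08816840081270688
8 0.157 0.08762358310221222
11 0.153 0.0878751629137713
11 0.155 0.08734626593998088
11 0.157 0.08681736897020818
14 0.153 0.08703476569058344
14 0.155 0.08652183393773905
14 0.157 0.08600890218974953
0.07985933163367084
```

```bash
python3 -c "
from h import *
st();print(hand_in())"
```

```text
t 26.92 pos [0.6205 0.0109 0.1   ] rot [3.1403e+00 3.0000e-04 1.6519e+00] F [-3.8  0.2  9.8] open 0.00019504118952627677 g 4.962990430067293 q6 -0.18698992706787979
the job is handed in; nothing more can be done
None
```

I handed the job in at about 27 s: the level butts against the side panel, the bubble is midway between the lines, and the arm is still pressing down with about 10 N; no verdict came back.

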